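Gauge a brass spacer on the bench comparator

ROBOT

A 7-joint arm with a two-finger parallel gripper is mounted at the origin on a cart in front of the work surface, level with it; the furniture and walls round the work are solid. World frame = base frame: x ahead of the robot, y to its left, z up, the work surface at z = 0. Lengths are in m, angles in rad, forces in N, time in s.
With the tool pointing down it reaches from about 0.35 to 0.9 m from the base axis. Payload 19.9 kg.
Tool frame: the origin (TCP) lies on the centre line of the jaws, within the pads' length; the fingertips stand bot.tcp_to_tips ahead of it and the grasp point (between the pads) is the TCP (bot.tcp_to_tips is the distance from the TCP to the fingertips, in m); z points along the fingers, y is the direction in which the jaws open and shut (so a half turn about z gives the same grasp; the last joint's range is limited). The gripper opens to 94 mm and grips with 3 to 60 N. Pads are 16 mm wide; open, the fingers measure 119 mm over their backs; the gripper's body (75 mm by 177 mm) begins 78 mm behind the grasp point.
Start: joints at [1.192, 0.417, -0.01, 1.614, 0.005, 1.111, -0.053], TCP at [0.207, -0.59, 0.224] pointing down, gripper open.
Joint ranges: [-2.81, 2.81], [-0.39, 2.02], [-1.27, 1.25], [0.06, 2.57], [-1.19, 4.33], [0.19, 2], [-2.82, 2.82]. Speed limits (rad/s): [1.89, 1.89, 2.39, 2.39, 3.01, 3.01, 3.01].

INTERFACE

Orientations are given as a unit quaternion [x, y, z, w].
In Python, from workcell import readout, imaging, order, outline_of, bot gives the robot as it stands. The module is installed in compiled form; this text tells all that it offers.
- The arm moves only by the tool move_arm, never from a script. Its argument "plan" is a list of rows, each a list of 5 numbers: the closure, from 0 (fully open) to 1 (shut), then the shift along the tool's x, y, z in cm, then the turn about the tool's z in rad. A call has 1 to 8 rows; each row is the pose to reach, as a shift and turn from the pose commanded when the call began, along the tool's axes at that moment; what a row does not reach only later rows make up. A row lasts 1/10 s, in which the tool goes at most 50 mm and 8.59 degrees, less where a joint would pass 70% of its speed; a pose out of reach is approached as far as the arm can. A call with a gripper value outside its range is refused whole. The fingers move at their own pace and stop on an object; the grip force is fixed at half the most. Time passes only in rows, so rows that repeat a pose let the fingers close. It gives the time, the measured TCP pose, the force and the opening at its end, in the units of the state.
- readout.sense(): the state, without advancing time (a new reading comes with each control period).
- imaging.camera(name): name is "scene" or "top" or "wrist"; returns (picture, depth): 420x560x3 uint8, blue, green, red; 420x560 float32, m along the optical axis (not along the pixel's ray), 0 where there is no reading.
- imaging.camera_model(name): a dict with "mtx" (3x3 intrinsics, pixels), "view" (4x4, takes a point from world to camera coordinates); the wrist camera has in their place "T_tool_cam" (4x4, takes a point from camera to tool coordinates, whose origin is the TCP and whose axes are the flange's). Camera axes: x right, y down, z forward; pixel columns grow to the right and rows downward; lengths in m; the calibration is good to about 2 mm. The wrist camera is an equidistant fisheye: a pixel r from the principal point sees the ray r / f radians off the axis. A picture is of the moment at which its call begins: read the wrist's pose just before it. camera_model takes no time and is no camera call.
- order.hand_in(): hands the job in, once; it reports no verdict.
Trained networks look in the newest picture that a camera, given by its name, has taken for a name from the list of things; names that differ only in an ending like _2 or _b are one class to them, and where a whole thing is asked for, a point or a joint stands for the part that bears it (a point fixed in the world has none). Each returns a list of dicts, best first, with "score" (0 to 1); they miss things now and then, are a little off and sometimes report something else, mostly with a low value. They report only what shows in the picture. A call takes as long as a camera call. They do not tell look-alikes from the thing itself.
- outline_of(query, camera): "region" (420x560 bool, what is visible of it) and "bbox" ([left, top, right, bottom] in pixels, round what is visible of it).
The state is a dict: "time_s": time; "qpos": joint angles; "joint_velocities": joint speeds; "effort": joint torques, N m; "eef_pos": TCP position; "ee_rot": TCP orientation; "contact_force": force on the tool from outside, world axes, zero at the start; "ft_torque": the same for the moment, N m; "opening": finger opening in m.
Only numpy, scipy, OpenCV 4.12 (cv2) and the standard library are available. Lean on these libraries where they do the work, as an engineer would, in place of code of your own. Each camera call takes 0.05 s, during which the arm holds its last target.

TASK

Stand the brass spacer upright on the bed of the bench gauge, between its two guideways, in the open gap between the jaws, and let go of it. Then slide the moving jaw by its red post, straight and without twisting it, gently onto the spacer and on until the spacer is held against the sprung anvil with a measuring force of about 9 N (never over 13 N), and leave it like that, the jaw touching and square. Leave the steel spacer and the other things on the bench alone.

Things in the scene. Friction and masses are not known exactly. Their poses are not given: they have to be found in the camera images.
- gauge: Bench comparator gauge, screwed to the bench: grey base 92 mm wide (x), from y = -183 to +178 mm, 14 mm high (its top is the bed). Origin on the bench under the bed's centre line; +y along the bed in the closing direction, z up. Two guideways along y, 8 mm wide, 6 mm high, inner faces at x = +-20.5 mm. Grey headstock with a sprung anvil at the +y end, moving jaw at the -y end.
- headstock (a point): Middle of the headstock's front, gauge y = +107 mm, 42 mm above the bench; headstock 66 mm high. From it a steel anvil pad, 34 mm wide, 21 to 59 mm above the bench, faces -y. A screw sets where its face rests, not measured: gauge y = +67 to +93 mm. The pad gives from 3 N, then stiffens 6 N per mm, hard stop after 4 mm (27 N).
- bed_mid (a point): Point on the bed's top surface (14 mm above the bench), midway between the guideways, at gauge y = +20 mm: in the open gap, a good place to stand the spacer. Axes as the gauge.
- slide (a joint): Travel of the moving jaw along gauge +y in m: 0 fully open, 0.125 the end; jaw face at gauge y = -55 mm + travel. Starts at 0 to 0.02. Slides with about 4 N of friction and stays where it is left; if the sprung anvil pushes back harder than that, the jaw backs off about a millimetre when let go, still touching.
- saddle: Moving jaw: aluminium saddle 60 x 80 mm on the guideways (top 31 mm above the bench), steel jaw plate at its +y end (44 mm wide, 12 mm thick, top 64.5 mm above the bench), red push post behind. Origin on its vertical pivot, 20 mm up; +y = pushing direction. Pushed off-centre or twisted it rocks about the pivot against a spring (2 N m/rad); square = its y parallel to the gauge's y.
- jaw_face (a point): Centre of the jaw plate's measuring face (faces +y), 30 mm ahead of the saddle's pivot, 44 mm above the bench. Axes as the saddle.
- post_mid (a point): Centre of the red push post: 24 mm across (x), 14 mm along y, 46 mm tall, from 30 to 76 mm above the bench; this point is 54 mm above the bench, 62 mm behind the jaw face. Push it at the middle of its -y face, or pinch it.
- brass_spacer: Brass-coloured round spacer, 36 mm diameter, 60 mm tall, about 0.15 kg, loose, standing on the bench. Origin at the centre of its underside, z up along its axis.
- brass_spacer_mid (a point): Centre of the brass spacer, half-way up (30 mm above its underside).
- steel_spacer_mid (a point): Centre of the steel-coloured spacer of the same size, half-way up; stands to one side of the gauge, brass and steel in either place. Not to be moved.
- bin_blue: Small blue open parts bin 104 x 69 x 47 mm on the bench; bystander.
- cleaner: Black round tip cleaner pot, 72 mm wide, 55 mm tall; bystander.
- nippers: Blue-handled nippers lying flat near the bench's front edge, 48 x 111 x 12 mm; bystander.
- driver: Orange-handled screwdriver lying flat near the front edge, 25 x 176 x 25 mm; bystander.
Not all that is in view belongs to the job. Several things look just like the brass_spacer: the one meant starts farthest to the robot's right.

How it is judged:
On the way, in this order (a step that is already met when the one before it is completed fails the run):
1. the brass spacer stands upright on the bed between the guideways, in the gap, let go, before the jaw presses it (x of brass_spacer_mid in the frame of gauge between -0.0045 and 0.0045 m and z of brass_spacer_mid in the frame of gauge between 0.041 and 0.047 m and angle between brass_spacer's own z axis and vertical below 0.06 rad and y of brass_spacer_mid in the frame of gauge between -0.02 and 0.07 m and contact force between the fingers and brass_spacer below 0.2 N and contact force between saddle and brass_spacer below 1.5 N), for 0.2 s.
2. the jaw presses the spacer against the sprung anvil with more than 6.5 N (x of brass_spacer_mid in the frame of gauge between -0.0045 and 0.0045 m and z of brass_spacer_mid in the frame of gauge between 0.041 and 0.047 m and angle between brass_spacer's own z axis and vertical below 0.06 rad and contact force between saddle and brass_spacer above 6.5 N and angle between the y axis of saddle and the y axis of gauge, either way round below 0.07 rad), for 0.25 s.
At the end, for the whole second after the job is handed in: The brass spacer stands upright (within 0.06 rad) on the bed between the guideways, at rest, with the jaw face still touching it (within 1.5 mm, over 0.5 N) and so holding it at the anvil, and the jaw square to the gauge within 0.05 rad (x of brass_spacer_mid in the frame of gauge between -0.0045 and 0.0045 m and z of brass_spacer_mid in the frame of gauge between 0.041 and 0.047 m and angle between brass_spacer's own z axis and vertical below 0.06 rad and y of brass_spacer_mid in the frame of gauge between 0.045 and 0.084 m and y of brass_spacer_mid in the frame of jaw_face below 0.0195 m and contact force between saddle and brass_spacer above 0.5 N and angle between the y axis of saddle and the y axis of gauge, either way round below 0.05 rad and linear speed of brass_spacer below 0.01 m/s).
It fails at once if the jaw squeezes the spacer with more than 13 N (contact force between saddle and brass_spacer above 13 N).
It fails at once if the jaw is twisted more than 0.09 rad out of square (angle between the y axis of saddle and the y axis of gauge, either way round above 0.09 rad).
It fails at once if the steel spacer is moved (distance of steel_spacer_mid from where it was at the start of the episode above 0.03 m).
It fails at once if a bystander is moved by more than 30 mm (distance of any of bin_blue, cleaner, nippers, driver from where it was at the start of the episode above 0.03 m).
It also fails if it takes over 72 s, if anything falls off the work surface, if the arm or the gripper's body presses on something with over 40 N, if the wrist force passes 120 N, or if a joint passes its speed limit or range.

## Working session

There is one attempt and no reset: what is moved stays moved. The work goes in short steps, Python scripts to look and compute and a tool call to move; the robot and the scene stay as the last step left them, time stands still between calls to the robot, and variables do not carry over. Pictures are saved under pics/ and viewed, and the job is handed in when it is done.

Besides the shell and the picture viewer there is one more tool, called after "Emit:" as name(argument=value, ...), one argument or row to a line, values as JSON. move_arm: Moves the arm, as the interface text tells. Its arguments: {"type":"object","properties":{"plan":{"type":"array"}},"required":["plan"]}

```bash
mkdir -p pics; ls
python3 - <<'E'
from workcell import readout, imaging, order, outline_of, bot
import cv2, numpy as np
s=readout.sense(); print(s); print(bot.tcp_to_tips)
for c in ["scene","top","wrist"]:
    p,d=imaging.camera(c); cv2.imwrite(f"pics/{c}0.png",p); np.save(f"{c}_d.npy",d); m=imaging.camera_model(c); print(c,{k:np.round(v,4) if not isinstance(v,str) else v for k,v in m.items()})
E
```

```text
pics
{'time_s': 0.0, 'qpos': array([ 1.19151644,  0.41797041, -0.01032464,  1.61417801,  0.00473464,
        1.11071852, -0.05304266]), 'joint_velocities': array([-4.87435097e-04,  2.51546158e-04, -1.67988570e-04,  4.84997741e-04,
        4.73772468e-04,  2.41743647e-04, -4.44641905e-05]), 'effort': array([ 2.26837847e-04, -8.51233649e+01,  6.38962593e-01, -4.25995338e+01,
       -4.88049444e-02,  1.85429439e-02,  2.69330085e-04]), 'eef_pos': array([ 0.20699187, -0.58934192,  0.2238258 ]), 'ee_rot': array([ 9.85771703e-01,  1.68088544e-01, -1.61443767e-04, -6.04362880e-04]), 'contact_force': array([-0.77072715,  0.8102047 , -0.02489277]), 'ft_torque': array([ 0.03370066,  0.04803239, -0.00510843]), 'opening': 0.09377826766754759}
0.019
scene {'mtx': array([[421.7633,   0.    , 271.9786],
       [  0.    , 421.7633, 207.3862],
       [  0.    ,   0.    ,   1.    ]]), 'view': array([[-0.457 , -0.8891,  0.025 ,  0.4572],
       [-0.422 ,  0.192 , -0.886 ,  0.2736],
       [ 0.783 , -0.4155, -0.4629,  1.1331],
       [ 0.    ,  0.    ,  0.    ,  1.    ]])}
top {'mtx': array([[397.8479,   0.    , 283.1232],
       [  0.    , 397.8479, 209.3234],
       [  0.    ,   0.    ,   1.    ]]), 'view': array([[ 0.0082, -0.9999,  0.0071,  0.2168],
       [-0.9936, -0.0089, -0.1123,  0.5951],
       [ 0.1124, -0.0061, -0.9936,  1.4963],
       [ 0.    ,  0.    ,  0.    ,  1.    ]])}
wrist {'mtx': array([[325.1923,   0.    , 276.3551],
       [  0.    , 325.1923, 209.411 ],
       [  0.    ,   0.    ,   1.    ]]), 'T_tool_cam': array([[ 5.000e-04, -9.651e-01, -2.619e-01,  7.600e-02],
       [ 1.000e+00,  5.000e-04, -1.000e-04,  3.000e-04],
       [ 2.000e-04, -2.619e-01,  9.651e-01, -1.601e-01],
       [ 0.000e+00,  0.000e+00,  0.000e+00,  1.000e+00]])}
```

View pics/scene0.png

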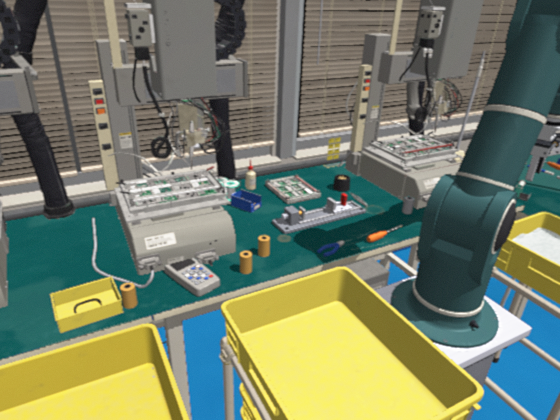

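View pics/top0.png

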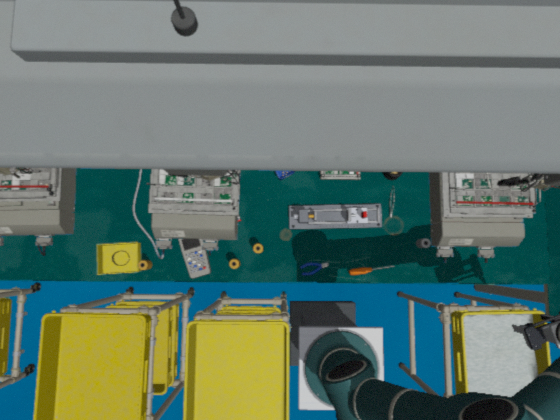

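View pics/wrist0.png

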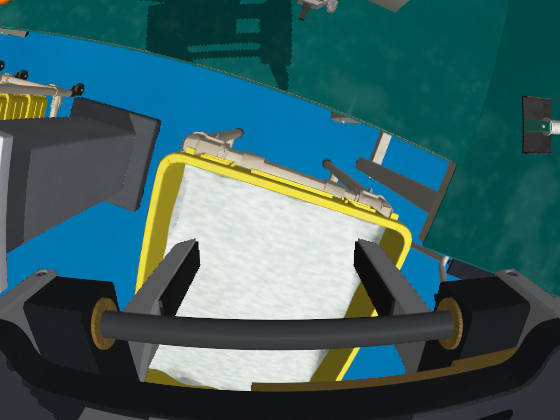

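```bash
cat > h.py <<'E'
from workcell import readout, imaging, order, outline_of, bot
import cv2, numpy as np
from scipy.spatial.transform import Rotation as R
def cloud(c,d,m=None):
    m=m or imaging.camera_model(c)
    K=m["mtx"];V=np.linalg.inv(m["view"])
    v,u=np.mgrid[:420,:560]
    P=np.stack([(u-K[0,2])/K[0,0]*d,(v-K[1,2])/K[1,1]*d,d,np.ones_like(d)],-1)
    return (P@V.T)[...,:3]
def wcloud(d,s):
    m=imaging.camera_model("wrist");K=m["mtx"]
    v,u=np.mgrid[:420,:560]
    dx=u-K[0,2];dy=v-K[1,2];r=np.hypot(dx,dy);th=r/K[0,0];t=np.tan(np.minimum(th,1.5))
    k=np.where(r>0,t/np.maximum(r,1e-9),0)
    P=np.stack([dx*k*d,dy*k*d,d,np.ones_like(d)],-1)
    T=np.eye(4);T[:3,:3]=R.from_quat(s["ee_rot"]).as_matrix();T[:3,3]=s["eef_pos"]
    return (P@(T@m["T_tool_cam"]).T)[...,:3]
E
python3 - <<'E'
from h import *
d=np.load("top_d.npy");P=cloud("top",d);p=cv2.imread("pics/top0.png")
for n,(u,v) in dict(b1=(258,248),b2=(234,264),b3=(145,265),st=(425,243),post=(363,214),head=(310,215),gl=(293,222),gr=(379,222)).items():
    print(n,P[v,u].round(4), p[v,u])
cv2.imwrite("pics/topz.png",cv2.resize(p[150:290,200:460],None,fx=3,fy=3,interpolation=cv2.INTER_CUBIC))
ps=cv2.imread("pics/scene0.png");cv2.imwrite("pics/scenez.png",cv2.resize(ps[160:280,220:400],None,fx=4,fy=4,interpolation=cv2.INTER_CUBIC))
for q in ["brass_spacer","steel_spacer_mid","saddle","gauge","bin_blue","cleaner","nippers","driver"]:
    for cam,D in (("top",d),):
        for o in outline_of(q,cam)[:4]:
            m=o["region"]&(D>0); X=P[m]; print(q,round(o["score"],2),o["bbox"],np.median(X,0).round(3),np.percentile(X,2,axis=0).round(3),np.percentile(X,98,axis=0).round(3))
E
```

```text
b1 [0.444  0.3144 0.0637] [36 39 43]
b2 [0.3841 0.403  0.058 ] [34 40 46]
b3 [0.3777 0.7334 0.0567] [ 66 135 164]
st [ 0.4679 -0.3106  0.0605] [32 28 32]
post [ 0.5739 -0.0772  0.0715] [ 24  25 131]
head [0.5706 0.1197 0.0484] [ 63 136 168]
gl [0.5461 0.1831 0.0153] [134 129 125]
gr [ 0.5485 -0.1491  0.0215] [140 137 134]
brass_spacer 0.7 [140.2, 257.3, 152.2, 271.5] [0.378 0.735 0.056] [0.363 0.723 0.005] [0.396 0.755 0.065]
brass_spacer 0.42 [229.5, 261.4, 238.5, 269.3] [0.384 0.4   0.058] [0.367 0.386 0.001] [0.402 0.418 0.064]
brass_spacer 0.41 [254.3, 246.4, 265.2, 253.5] [0.444 0.314 0.06 ] [0.429 0.297 0.028] [0.459 0.329 0.066]
steel_spacer_mid 0.54 [416.1, 238.2, 431.7, 247.1] [ 0.465 -0.307  0.055] [ 0.45  -0.344 -0.004] [ 0.483 -0.296  0.063]
saddle 0.7 [346.8, 206.3, 368.7, 225.1] [ 0.57  -0.059  0.031] [ 0.541 -0.101  0.009] [ 0.607 -0.022  0.075]
gauge 0.95 [289.3, 204.6, 378.0, 231.5] [0.568 0.019 0.016] [ 0.525 -0.15   0.007] [0.615 0.191 0.069]
gauge 0.63 [345.8, 207.4, 368.5, 225.0] [ 0.57  -0.062  0.032] [ 0.543 -0.101  0.023] [ 0.601 -0.022  0.075]
bin_blue 0.69 [273.9, 171.2, 296.3, 179.8] [0.738 0.221 0.004] [ 0.715  0.188 -0.006] [0.75  0.247 0.046]
nippers 0.66 [299.8, 263.8, 331.8, 275.2] [0.377 0.101 0.01 ] [ 0.343  0.051 -0.004] [0.389 0.148 0.018]
driver 0.66 [351.3, 267.3, 393.5, 272.4] [ 0.364 -0.08   0.02 ] [ 0.349 -0.185  0.   ] [ 0.376 -0.036  0.028]
driver 0.36 [347.6, 210.0, 368.1, 222.9] [ 0.57  -0.063  0.032] [ 0.543 -0.101  0.024] [ 0.601 -0.022  0.075]
driver 0.35 [290.6, 202.8, 382.1, 232.5] [0.568 0.02  0.016] [ 0.525 -0.153  0.007] [0.615 0.191 0.069]
```

View pics/topz.png

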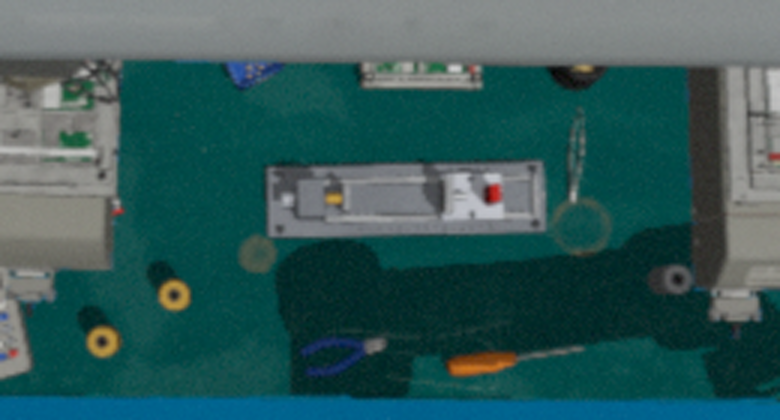

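View pics/scenez.png

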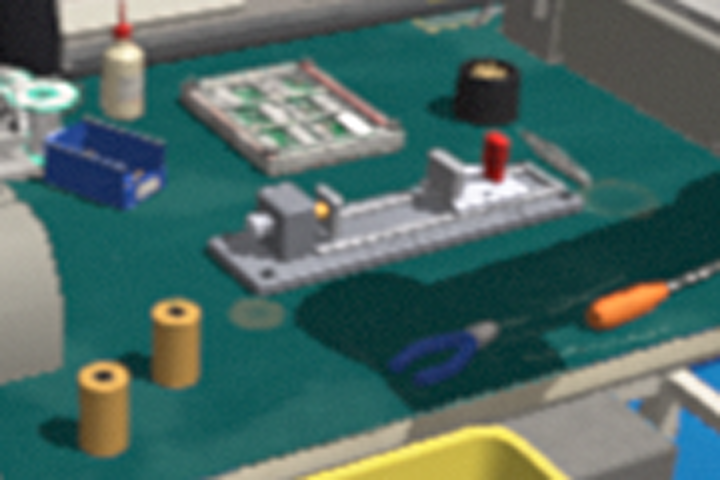

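Run:
```python
from h import *
for c in ("top","scene"):
    P=cloud(c,np.load(c+"_d.npy")).reshape(-1,3)
    print(c)
    for x0 in np.arange(0.25,0.8,0.05):
        r=[]
        for y0 in np.arange(-0.65,0.65,0.05):
            m=(P[:,0]>=x0)&(P[:,0]<x0+.05)&(P[:,1]>=y0)&(P[:,1]<y0+.05)&(P[:,2]<0.45)
            r.append("%3d"%(P[m,2].max()*1000//10) if m.any() else "  .")
        print("%.2f"%x0," ".join(r))
```

```text
top
0.25  31 -76 -75 -75 -76 -76 -76 -75 -76 -75 -76 -76 -76 -74 -75 -76 -75 -75 -76 -76 -75 -75 -76 -75 -75 -75
0.30   0   0   0   0   0   0   0   0   0   0   0   2   2   0   0   1   1   0   0   1   0   0   0   3   3   0
0.35   0   3   3   0   0   6   0   0   1   1   2   3   2   1   2   2   1   0   0   0   6   6   1   3   3   0
0.40   0   4   5   0   7   7   1   0   0   1   0   0   0   0   0   0   0   0   6   6   5   5   4   5   3   7
0.45  12  12  12  12  12  12  11   6   0   0   0   0   0   0   0   0   0   0   6   6   9  11  11  10  10  10
0.50  12  12  12  12  12  12  11   0   0   2   2   3   3   2   2   7   6   0   0   0  12  12  12  12  12  12
0.55  19  18  18  19  19  18  15   0   0   2   3   8   7   2   6   7   7   0   0   0  19  19  17  18  19  19
0.60  34  35  42  44  19  19  15   1   1   1   2   3   3   2   2   2   2   0   0   0  38  19  19  19  19  19
0.65  17  36  40  44  26  20  15   0   1   0   0   0   0   0   0   0   0   0   0   1  40  35  35  31  32  19
0.70  18  18  18  18  18  17  15   0   5   6   0   2   2   2   3   0   2   4   4   0  19  17   .   .   .  17
0.75  
[... 607 characters left out ...]
 0   0   0   0   0   5   8  11  10  10  11  10
0.50  12  12  12  12  12  12  12   0   0   1   1   3   6   1   2   6   6   1   0   0   0  12  12  12  12  12
0.55  19  18  18  19  18  18  14   0   0   1   2   7   6   2   4   6   6   1   0   0  19  18  18  18  18  18
0.60  40  35  41  44  18  18  14   0   0   0   2   2   2   1   1  -1   1   1   0   0  39  18  35  18  18  18
0.65  44  44  44  44  26  19  14   0   0   0   0   0   0   0   0   0   0   0   0   0  41  44  44  44  44  18
0.70  19  44  17  17  27  19  19   0   5   5   0   2   2   2   2   0   4   4   4   0  41  44  44  44  26  27
0.75  43  44  44  44  44  44  14   0   5   5   0   2   2   2   1   0   4  44  44  44  42  42  42  44  44  44
```

Run:
```python
from h import *
for c in ("top","scene"):
    P=cloud(c,np.load(c+"_d.npy")).reshape(-1,3)
    for a,b in ((.42,.46),(.46,.48),(.48,.5),(.5,.52),(.52,.54),(.54,.56)):
        m=(P[:,0]>a)&(P[:,0]<b)&(P[:,1]>.335)&(P[:,1]<.6)&(P[:,2]>0.075)&(P[:,2]<.4)
        Q=P[m]; 
        if len(Q): print(c,a,Q[:,1].min().round(3),Q[np.argsort(Q[:,1])[:4],2].round(3),Q[:,2].max().round(3))
```

```text
top 0.46 0.399 [0.08  0.079 0.081 0.076] 0.085
top 0.48 0.398 [0.093 0.091 0.087 0.087] 0.11
top 0.5 0.398 [0.097 0.099 0.095 0.098] 0.126
top 0.52 0.397 [0.079 0.109 0.104 0.102] 0.129
top 0.54 0.383 [0.145 0.142 0.148 0.146] 0.153
scene 0.46 0.406 [0.079 0.077 0.075 0.086] 0.086
scene 0.48 0.4 [0.084 0.092 0.081 0.091] 0.111
scene 0.5 0.401 [0.107 0.107 0.118 0.101] 0.122
scene 0.52 0.402 [0.118 0.119 0.119 0.12 ] 0.123
scene 0.54 0.392 [0.143 0.142 0.118 0.118] 0.15
```

Emit:
move_arm(
  plan=[
    [0, 29.4, -25.6, -3, -0.6],
    [0, 29.4, -25.6, -3, -0.6],
    [0, 29.4, -25.6, -3, -0.6],
    [0, 29.4, -25.6, -3, -0.6],
    [0, 29.4, -25.6, -3, -0.6],
    [0, 29.4, -25.6, -3, -0.6],
    [0, 29.4, -25.6, -3, -0.6],
    [0, 29.4, -25.6, -3, -0.6],
  ],
)

```text
time_s: 1.35
eef_pos: [0.4007, -0.2482, 0.255]
ee_rot: [0.892, 0.452, 0.0, 0.0]
contact_force: [1.3, -0.4, -0.2]
opening: 0.0939
```

```bash
cat >> h.py <<'E'
def yaw_of(s):
    M=R.from_quat(s["ee_rot"]).as_matrix(); return np.arctan2(M[1,0],M[0,0])
def rel(p,yaw,s=None):
    s=s or readout.sense();M=R.from_quat(s["ee_rot"]).as_matrix()
    d=M.T@(np.array(p)-s["eef_pos"]); y=yaw_of(s)
    print("t",round(s["time_s"],2),"pos",s["eef_pos"].round(4),"yaw",round(y,4),"F",s["contact_force"].round(2),"z",M[:,2].round(4))
    print("rel cm",(d*100).round(2),"turn",round(-((yaw-y+np.pi)%(2*np.pi)-np.pi),4))
E
python3 -c "
from h import *
rel([0.45,0.06,0.26],1.57)"
```

```text
t 1.35 pos [ 0.4007 -0.2482  0.255 ] yaw 0.9391 F [ 1.29 -0.35 -0.16] z [ 6.e-04 -5.e-04 -1.e+00]
rel cm [ 27.79 -14.22  -0.51] turn -0.6309
```

Emit:
move_arm(
  plan=[
    [0, 30, -10, -5, -0.63],
    [0, 30, -10, -5, -0.63],
    [0, 30, -10, -5, -0.63],
    [0, 30, -10, -5, -0.63],
    [0, 30, -10, -5, -0.63],
    [0, 30, -10, -5, -0.63],
    [0, 30, -10, -5, -0.63],
    [0, 30, -10, -5, -0.63],
  ],
)

```text
time_s: 2.15
eef_pos: [0.497, 0.0534, 0.3049]
ee_rot: [0.707, 0.708, 0.001, -0.0]
contact_force: [-0.8, 0.0, 1.1]
opening: 0.0938
```

```bash
python3 -c "
from h import *
s=readout.sense();p,d=imaging.camera('wrist');cv2.imwrite('pics/w1.png',p);np.save('w1.npy',d)
import pickle;pickle.dump(s,open('w1.pkl','wb'))
rel([0.444,0.314,0.2],1.57,s)"
```

```text
t 2.15 pos [0.497  0.0534 0.3049] yaw 1.5723 F [-0.83  0.03  1.12] z [ 8.0e-04  1.1e-03 -1.0e+00]
rel cm [26.06 -5.27 10.52] turn 0.0023
```

View pics/w1.png

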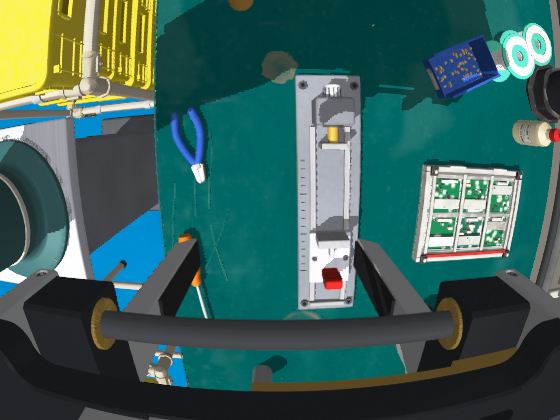

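Run:
```python
from h import *
import pickle
s=pickle.load(open('w1.pkl','rb'));d=np.load('w1.npy');P=wcloud(d,s)
print("bench z",np.median(P[250:270,250:280,2]), P[200,250].round(4))
ok=(d>0)
m=ok&(P[...,2]>0.007)&(P[...,2]<0.09)&(P[...,0]>0.49)&(P[...,0]<0.65)&(P[...,1]>-.2)&(P[...,1]<.25)
n,l,st,_=cv2.connectedComponentsWithStats(m.astype(np.uint8)); i=1+np.argmax(st[1:,4]); m=l==i
Q=P[m]; print(len(Q),Q.min(0),Q.max(0))
B=Q[Q[:,2]<0.018]
r=cv2.minAreaRect((B[:,:2]*1000).astype(np.float32));print("base rect mm",r, "bed z",np.median(B[:,2]))
# guideways: 
G=Q[(Q[:,2]>0.0175)&(Q[:,2]<0.0225)]
print("gz",len(G))
# orientation refine via edges: per-column left/right edges of base
ys=np.arange(-.12,.17,.01)
L=[];Rr=[]
for y in ys:
    b=Q[(abs(Q[:,1]-y)<.005)&(Q[:,2]<0.025)]
    L.append(b[:,0].min());Rr.append(b[:,0].max())
print("left slope",np.polyfit(ys,L,1),"right",np.polyfit(ys,Rr,1))
print("L",np.round(L,4));print("R",np.round(Rr,4))
S=Q[(Q[:,2]>0.027)&(Q[:,2]<0.035)&(Q[:,1]<0)];print("saddle",cv2.minAreaRect((S[:,:2]*1000).astype(np.float32)))
T=Q[(Q[:,2]>0.06)];print("tops y hist",np.histogram(T[:,1],bins=np.arange(-.16,.2,.01)))
img=cv2.imread('pics/w1.png');hsv=cv2.cvtColor(img,cv2.COLOR_BGR2HSV)
red=((hsv[...,0]<8)|(hsv[...,0]>172))&(hsv[...,1]>150)&m;X=P[red];X=X[X[:,2]>0.072];print("post top",X.mean(0),X.min(0),X.max(0))
```

```text
bench z -0.0004975001774137622 [0.4583 0.0179 0.    ]
14295 [ 0.52231048 -0.16091501  0.00709914] [0.6231487  0.20164655 0.07805897]
base rect mm ((572.864501953125, 20.362335205078125), (93.35652160644531, 360.9921569824219), 1.6308293342590332) bed z 0.013775824919481816
gz 1621
left slope [-0.03060831  0.52779269] right [-0.02205071  0.61795529]
L [0.5301 0.5299 0.531  0.5307 0.5304 0.5301 0.5298 0.5295 0.5292 0.5291
 0.5288 0.5287 0.5284 0.5282 0.5269 0.5266 0.5264 0.5263 0.526  0.526
 0.5258 0.5256 0.5255 0.524  0.5239 0.5239 0.5227 0.5226 0.5224 0.5224]
R [0.6224 0.621  0.6221 0.621  0.6168 0.6157 0.6161 0.6156 0.6196 0.6189
 0.6208 0.6189 0.618  0.6191 0.6188 0.6176 0.6169 0.6188 0.6175 0.6167
 0.6165 0.6164 0.6153 0.6152 0.6153 0.6148 0.6145 0.6147 0.6143 0.6125]
saddle ((575.0642700195312, -60.669525146484375), (60.44805145263672, 79.1527328491211), 1.9341641664505005)
tops y hist (array([  0,   0,   0,   0,   0,   0,   2, 105, 134,   0,   0,   0,  52,
       230,   1,   0,   0,   0,   0,   0,   0,   0,   0,   0,   0,   2,
         6,   0,  34, 310, 316, 316, 134,   0,   0]), array([-1.60000000e-01, -1.50000000e-01, -1.40000000e-01, -1.30000000e-01,
       -1.20000000e-01, -1.10000000e-01, -1.00000000e-01, -9.00000000e-02,
       -8.00000000e-02, -7.00000000e-02, -6.00000000e-02, -5.00000000e-02,
       -4.00000000e-02, -3.00000000e-02, -2.00000000e-02, -1.00000000e-02,
        1.38777878e-16,  1.00000000e-02,  2.00000000e-02,  3.00000000e-02,
        4.00000000e-02,  5.00000000e-02,  6.00000000e-02,  7.00000000e-02,
        8.00000000e-02,  9.00000000e-02,  1.00000000e-01,  1.10000000e-01,
        1.20000000e-01,  1.30000000e-01,  1.40000000e-01,  1.50000000e-01,
        1.60000000e-01,  1.70000000e-01,  1.80000000e-01,  1.90000000e-01]))
post top [ 0.57537881 -0.08161871  0.07528214] [ 0.56483606 -0.08913839  0.07228704] [ 0.58612595 -0.07628249  0.07805897]
```

Emit:
move_arm(
  plan=[
    [0, 26, -5.3, 5, 0],
    [0, 26, -5.3, 5, 0],
    [0, 26, -5.3, 5, 0],
    [0, 26, -5.3, 5, 0],
    [0, 26, -5.3, 5, 0],
    [0, 26, -5.3, 5, 0],
    [0, 26, -5.3, 5, -0.026],
    [0, 26, -5.3, 5, -0.026],
  ],
)

```text
time_s: 3.0
eef_pos: [0.4448, 0.3091, 0.2542]
ee_rot: [0.699, 0.715, -0.0, 0.0]
contact_force: [0.0, -0.1, 1.6]
opening: 0.0942
```

```bash
cat >> h.py <<'E'
import pickle
def snap(n):
    s=readout.sense();p,d=imaging.camera('wrist');cv2.imwrite(f'pics/{n}.png',p);np.save(n+'.npy',d);pickle.dump(s,open(n+'.pkl','wb'))
    return s,p,d,wcloud(d,s)
E
python3 -c "
from h import *
s,p,d,P=snap('w2')
m=(d>0)&(abs(P[...,0]-.444)<.05)&(abs(P[...,1]-.314)<.05)&(P[...,2]>.052)&(P[...,2]<.08)
Q=P[m];print(len(Q),Q.mean(0),np.median(Q[:,2]),cv2.minEnclosingCircle((Q[:,:2]*1000).astype(np.float32)))
c=cv2.minEnclosingCircle((Q[:,:2]*1000).astype(np.float32))[0]
rel([c[0]/1000,c[1]/1000,0.045],1.5988,s)"
```

```text
806 [0.4457845  0.31718069 0.05983363] 0.059957444648900904 ((445.8641052246094, 316.63287353515625), 17.862998962402344)
t 3.0 pos [0.4448 0.3091 0.2542] yaw 1.5939 F [ 0.04 -0.11  1.58] z [-4.e-04 -8.e-04 -1.e+00]
rel cm [ 0.77  0.13 20.92] turn -0.0049
```

View pics/w2.png

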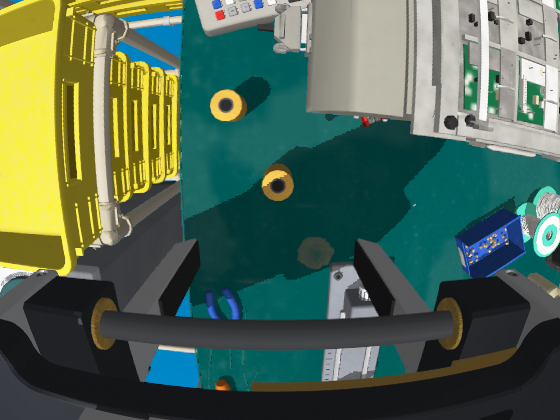

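Emit:
move_arm(
  plan=[
    [0, 0.3, 0.1, 5, 0],
    [0, 0.3, 0.1, 10, 0],
    [0, 0.3, 0.1, 12, 0],
    [0, 0.3, 0.1, 12, 0],
    [0, 0.3, 0.1, 12, 0],
  ],
)

```text
time_s: 3.55
eef_pos: [0.4461, 0.3127, 0.1355]
ee_rot: [0.7, 0.715, 0.0, 0.0]
contact_force: [0.3, 1.3, 0.5]
opening: 0.0939
```

```bash
python3 -c "
from h import *
s,p,d,P=snap('w3')
m=(d>0)&(abs(P[...,0]-.444)<.05)&(abs(P[...,1]-.314)<.05)&(P[...,2]>.052)&(P[...,2]<.08)
Q=P[m];c=cv2.minEnclosingCircle((Q[:,:2]*1000).astype(np.float32));print(c,np.median(Q[:,2]))
c=c[0]
rel([c[0]/1000,c[1]/1000,0.045],1.5988,s)"
```

```text
((445.4031066894531, 316.15057373046875), 18.226245880126953) 0.059903700066085586
t 3.55 pos [0.4461 0.3127 0.1355] yaw 1.592 F [0.29 1.27 0.52] z [ 7.e-04  1.e-04 -1.e+00]
rel cm [ 0.34 -0.07  9.05] turn -0.0068
```

View pics/w3.png

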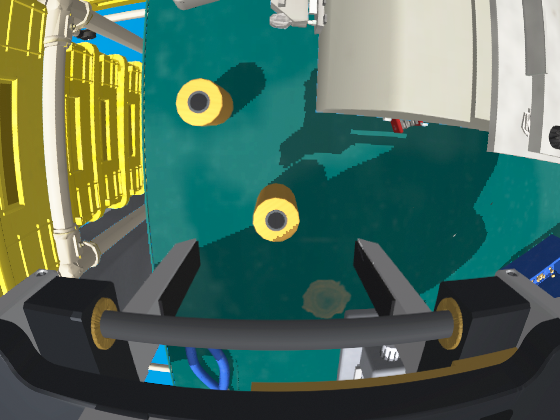

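Emit:
move_arm(
  plan=[
    [0, 0.3, 0, 4, 0],
    [0, 0.3, 0, 8, 0],
    [0, 0.3, 0, 9, 0],
    [0, 0.3, 0, 9, 0],
    [0, 0.3, 0, 9, 0],
    [0.5, 0.3, 0, 9, 0],
    [0.5, 0.3, 0, 9, 0],
    [0.5, 0.3, 0, 9, 0],
  ],
)

```text
time_s: 4.4
eef_pos: [0.4456, 0.3167, 0.0453]
ee_rot: [0.699, 0.715, 0.001, 0.0]
contact_force: [0.5, 0.1, -0.6]
opening: 0.0735
```

Emit:
move_arm(
  plan=[
    [0.6, 0, 0, 0, 0],
    [0.7, 0, 0, 0, 0],
    [1, 0, 0, 0, 0],
    [1, 0, 0, 0, 0],
    [1, 0, 0, 0, 0],
    [1, 0, 0, 0, 0],
  ],
)

```text
time_s: 5.0
eef_pos: [0.4452, 0.3166, 0.0445]
ee_rot: [0.699, 0.715, 0.0, -0.0]
contact_force: [0.5, -0.5, -0.5]
opening: 0.0355
```

```bash
python3 -c "
from h import *
s,p,d,P=snap('w4');print(s['opening'])
rel(s['eef_pos'],1.5988,s)"
```

```text
0.035544690232278006
t 5.0 pos [0.4452 0.3166 0.0445] yaw 1.5938 F [ 0.47 -0.49 -0.45] z [-0.e+00  1.e-04 -1.e+00]
rel cm [0. 0. 0.] turn -0.005
```

View pics/w4.png

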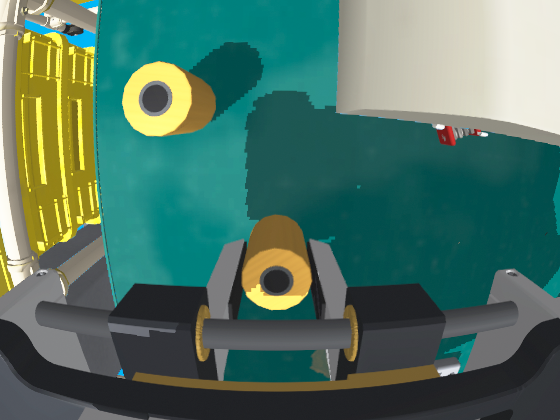

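Emit:
move_arm(
  plan=[
    [1, 0, 0, -2, 0],
    [1, 0, 0, -6, 0],
    [1, 0, 0, -11, 0],
    [1, -4, 2, -13, 0],
    [1, -9, 4, -13, -0.004],
    [1, -14, 6, -13, -0.004],
    [1, -18, 8, -13, -0.004],
    [1, -20, 9, -13, -0.004],
  ],
)

```text
time_s: 5.85
eef_pos: [0.5411, 0.1139, 0.1742]
ee_rot: [0.699, 0.715, -0.001, 0.0]
contact_force: [0.2, -0.2, -1.4]
opening: 0.0356
```

```bash
python3 -c "
from h import *
s,p,d,P=snap('w5');print(s['opening'])
rel([.5723,.0429,.15],1.599,s)"
```

```text
0.03557060142706746
t 5.85 pos [0.5411 0.1139 0.1742] yaw 1.5934 F [ 0.22 -0.21 -1.37] z [-2.0e-04 -1.4e-03 -1.0e+00]
rel cm [-7.17  2.96  2.43] turn -0.0056
```

View pics/w5.png

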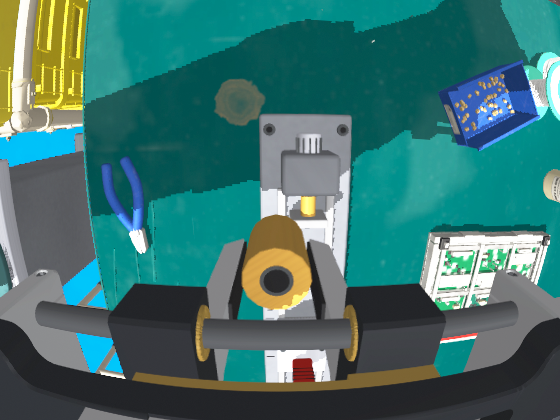

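Emit:
move_arm(
  plan=[
    [1, -4, 2, 1.5, 0],
    [1, -7, 2.9, 2.4, -0.002],
    [1, -7, 2.9, 2.4, -0.002],
    [1, -7, 2.9, 2.4, -0.002],
    [1, -7, 2.9, 2.4, -0.002],
  ],
)

```text
time_s: 6.4
eef_pos: [0.5703, 0.0508, 0.1507]
ee_rot: [0.696, 0.718, 0.0, -0.0]
contact_force: [0.9, -0.0, -2.1]
opening: 0.0355
```

```bash
cat > fit.py <<'E'
from h import *
def fit(s,p,d,P,lo=.085,hi=.17,lat=.05):
    # base edges: z step at outer sides of base (z 0.007..0.018) for y range beyond anvil
    ok=(d>0)
    rows=[]
    for y in np.arange(lo,hi,.005):
        b=P[ok&(abs(P[...,1]-y)<.003)&(P[...,2]>.008)&(P[...,2]<.025)&(abs(P[...,0]-.572)<.06)]
        if len(b)>20: rows.append((y,b[:,0].min(),b[:,0].max()))
    return np.array(rows)
E
python3 -c "
from fit import *
s,p,d,P=snap('w6');print(s['opening'])
rel([.5723,.0429,.15],1.599,s)
r=fit(s,p,d,P);print(np.c_[r,(r[:,1]+r[:,2])/2,r[:,2]-r[:,1]].round(4))"
```

```text
0.035523240424861394
t 6.4 pos [0.5703 0.0508 0.1507] yaw 1.6013 F [ 0.89 -0.01 -2.09] z [ 0.e+00  5.e-04 -1.e+00]
rel cm [-0.8   0.18  0.07] turn 0.0023
[[0.085  0.525  0.6169 0.571  0.0919]
 [0.09   0.5251 0.6165 0.5708 0.0913]
 [0.095  0.5259 0.6159 0.5709 0.09  ]
 [0.1    0.5246 0.6157 0.5701 0.0911]
 [0.105  0.5246 0.6165 0.5706 0.0919]
 [0.11   0.5248 0.6164 0.5706 0.0916]
 [0.115  0.5248 0.6159 0.5704 0.0911]
 [0.12   0.5246 0.6157 0.5702 0.0911]
 [0.125  0.5233 0.6156 0.5694 0.0923]
 [0.13   0.5235 0.6154 0.5695 0.0919]
 [0.135  0.5244 0.6149 0.5697 0.0905]
 [0.14   0.5243 0.6147 0.5695 0.0904]
 [0.145  0.523  0.6157 0.5693 0.0927]
 [0.15   0.5229 0.6145 0.5687 0.0915]
 [0.155  0.523  0.6141 0.5686 0.0911]
 [0.16   0.5237 0.6148 0.5693 0.0912]
 [0.165  0.5236 0.6148 0.5692 0.0912]]
```

View pics/w6.png

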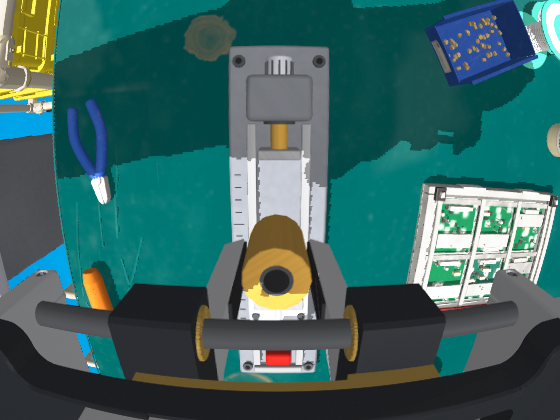

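Emit:
move_arm(
  plan=[
    [1, -0.6, 0.15, 2, 0],
    [1, -0.6, 0.15, 5, 0],
    [1, -0.6, 0.15, 6.5, 0],
    [1, -0.6, 0.15, 6.5, 0],
    [1, -0.6, 0.15, 6.5, 0],
    [1, -0.6, 0.15, 6.5, 0],
  ],
)

```text
time_s: 7.05
eef_pos: [0.5729, 0.0439, 0.0867]
ee_rot: [0.697, 0.717, 0.001, 0.0]
contact_force: [0.1, 0.7, -1.5]
opening: 0.0355
```

```bash
python3 -c "
from fit import *
s,p,d,P=snap('w7');print(s['opening'])
rel([.572,.0429,.0585],1.599,s)
r=fit(s,p,d,P,.08,.17);print(np.c_[r,(r[:,1]+r[:,2])/2,r[:,2]-r[:,1]].round(4))
cv2.imwrite('pics/w7z.png',cv2.resize(p[60:320,150:400],None,fx=2.3,fy=2.3))"
```

```text
0.03552215040499898
t 7.05 pos [0.5729 0.0439 0.0867] yaw 1.6002 F [ 0.07  0.74 -1.51] z [ 1.5e-03  2.0e-04 -1.0e+00]
rel cm [-0.1  -0.1   2.82] turn 0.0012
[[0.08   0.5257 0.6171 0.5714 0.0914]
 [0.085  0.5248 0.617  0.5709 0.0922]
 [0.09   0.5249 0.6164 0.5707 0.0914]
 [0.095  0.5251 0.6171 0.5711 0.092 ]
 [0.1    0.5251 0.6167 0.5709 0.0916]
 [0.105  0.525  0.6163 0.5706 0.0913]
 [0.11   0.5251 0.6163 0.5707 0.0911]
 [0.115  0.5238 0.6158 0.5698 0.092 ]
 [0.12   0.5241 0.6166 0.5703 0.0925]
 [0.125  0.5243 0.6164 0.5703 0.0921]
 [0.13   0.5238 0.615  0.5694 0.0912]
 [0.135  0.524  0.6158 0.5699 0.0918]
 [0.14   0.5236 0.6153 0.5695 0.0917]
 [0.145  0.5235 0.6153 0.5694 0.0918]
 [0.15   0.5235 0.6153 0.5694 0.0918]
 [0.155  0.5232 0.6148 0.569  0.0916]
 [0.16   0.5231 0.6149 0.569  0.0918]
 [0.165  0.5229 0.6149 0.5689 0.092 ]]
```

View pics/w7z.png

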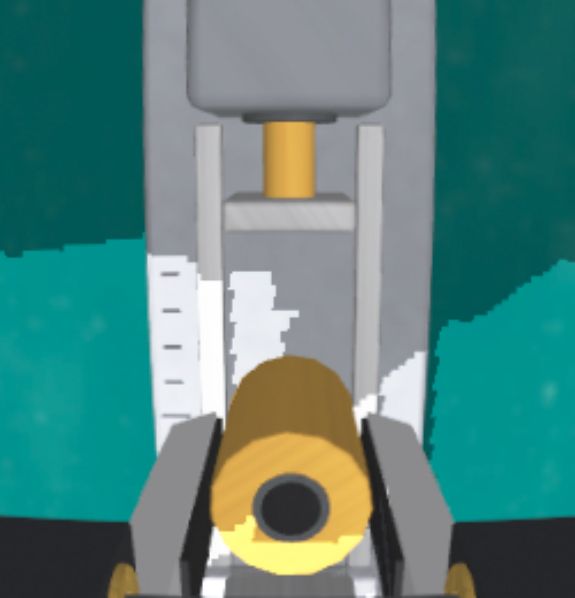

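Emit:
move_arm(
  plan=[
    [1, 0, -0.05, 1, 0],
    [1, 0, -0.05, 1.9, 0],
    [1, 0, -0.05, 2.2, 0],
    [1, 0, -0.05, 2.2, 0],
    [1, 0, -0.05, 2.2, 0],
  ],
)

```text
time_s: 7.6
eef_pos: [0.5718, 0.0436, 0.0634]
ee_rot: [0.697, 0.717, -0.0, -0.0]
contact_force: [-0.9, -0.4, -3.1]
opening: 0.0358
```

Emit:
move_arm(
  plan=[
    [1, 0, 0, 0.2, 0],
    [1, 0, 0, 0.4, 0],
    [1, 0, 0, 0.4, 0],
  ],
)

```text
time_s: 7.9
eef_pos: [0.5717, 0.0435, 0.0592]
ee_rot: [0.697, 0.717, -0.0, -0.0]
contact_force: [-0.4, 0.1, -1.3]
opening: 0.0352
```

```bash
python3 -c "
from h import *
rel([.5724,.0429,.0585],1.599)"
```

```text
t 7.9 pos [0.5717 0.0435 0.0592] yaw 1.5998 F [-0.37  0.11 -1.3 ] z [-3.e-04  1.e-04 -1.e+00]
rel cm [-0.06  0.07  0.07] turn 0.0008
```

Emit:
move_arm(
  plan=[
    [1, 0, 0.03, 0.05, 0],
    [1, 0, 0.03, 0.1, 0],
    [1, 0, 0.03, 0.1, 0],
  ],
)

```text
time_s: 8.2
eef_pos: [0.5721, 0.0435, 0.0585]
ee_rot: [0.697, 0.717, 0.0, 0.0]
contact_force: [-1.0, -1.2, -1.6]
opening: 0.0356
```

```bash
python3 -c "
from h import *
rel([.5724,.0429,.0585],1.599)"
```

```text
t 8.2 pos [0.5721 0.0435 0.0585] yaw 1.5998 F [-1.   -1.18 -1.62] z [ 1.e-04  1.e-04 -1.e+00]
rel cm [-0.06  0.03 -0.  ] turn 0.0008
```

Emit:
move_arm(
  plan=[
    [1, 0, 0, 0.04, 0],
    [1, 0, 0, 0.08, 0],
    [1, 0, 0, 0.08, 0],
  ],
)

```text
time_s: 8.5
eef_pos: [0.5722, 0.0436, 0.0584]
ee_rot: [0.697, 0.717, -0.0, 0.0]
contact_force: [-5.4, -1.0, 14.5]
opening: 0.0353
```

Emit:
move_arm(
  plan=[
    [1, 0, 0, -0.05, 0],
    [1, 0, 0, -0.05, 0],
  ],
)

```text
time_s: 8.7
eef_pos: [0.5721, 0.0435, 0.0584]
ee_rot: [0.697, 0.717, 0.0, 0.0]
contact_force: [-2.7, -0.3, 6.1]
opening: 0.0354
```

Emit:
move_arm(
  plan=[
    [0.6, 0, 0, 0, 0],
    [0.55, 0, 0, 0, 0],
    [0.5, 0, 0, 0, 0],
    [0.4, 0, 0, 0, 0],
    [0.4, 0, 0, 0, 0],
  ],
)

```text
time_s: 9.2
eef_pos: [0.572, 0.0435, 0.0581]
ee_rot: [0.697, 0.717, -0.0, -0.0]
contact_force: [-0.0, -0.0, 0.3]
opening: 0.056
```

```bash
python3 -c "
from h import *
s,p,d,P=snap('w8');print(s['opening'])
rel([.5724,.0429,.0585],1.599,s)
cv2.imwrite('pics/w8z.png',cv2.resize(p[60:320,150:400],None,fx=2.3,fy=2.3))
"
```

```text
0.05596116660430675
t 9.2 pos [0.572  0.0435 0.0581] yaw 1.5997 F [-0.   -0.04  0.26] z [-2.e-04  1.e-04 -1.e+00]
rel cm [-0.06  0.03 -0.04] turn 0.0007
```

View pics/w8z.png

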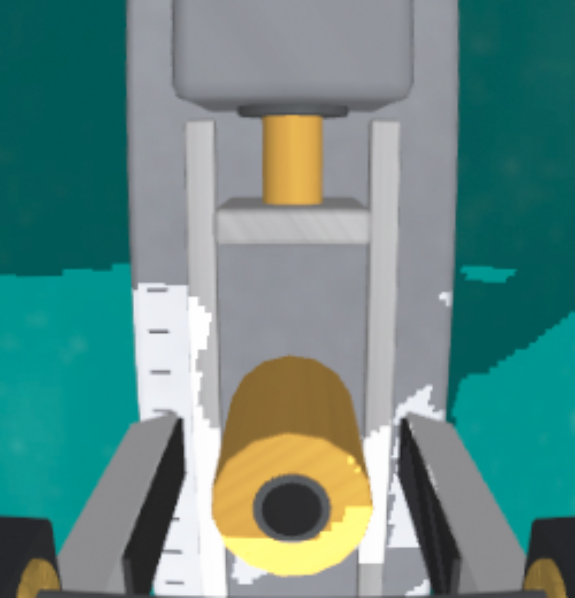

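Emit:
move_arm(
  plan=[
    [0.4, 0, 0, -1, 0],
    [0.4, 0, 0, -4, 0],
    [0.4, 0, 0, -9, 0],
    [0.4, 0, 0, -14, 0],
    [0.4, 0, 0, -14, 0],
    [0.4, 0, 0, -14, 0],
  ],
)

```text
time_s: 9.85
eef_pos: [0.5725, 0.0434, 0.1996]
ee_rot: [0.697, 0.717, 0.001, 0.001]
contact_force: [-0.1, -1.0, -0.8]
opening: 0.0562
```

```bash
python3 -c "
from fit import *
s,p,d,P=snap('w9');print(s['opening'])
rel([.5724,.0429,.0585],1.599,s)
ok=d>0
m=ok&(abs(P[...,0]-.572)<.04)&(abs(P[...,1]-.043)<.04)&(P[...,2]>.067)&(P[...,2]<.085)
Q=P[m];print('spacer',len(Q),np.median(Q[:,2]),cv2.minEnclosingCircle((Q[:,:2]*1000).astype(np.float32)))
r=fit(s,p,d,P,.09,.17);c=(r[:,1]+r[:,2])/2;k=np.polyfit(r[:,0],c,1);print('centre line',k,np.polyval(k,.043))
hsv=cv2.cvtColor(p,cv2.COLOR_BGR2HSV)
red=ok&((hsv[...,0]<8)|(hsv[...,0]>172))&(hsv[...,1]>150)&(abs(P[...,0]-.575)<.03);X=P[red]
print('red',len(X));X=X[X[:,2]>.072];print(X.mean(0),X.min(0),X.max(0))
A=P[ok&(P[...,2]>.055)&(P[...,2]<.062)&(P[...,1]>.07)&(P[...,1]<.14)&(abs(P[...,0]-.572)<.025)];print('anvil ymin',np.percentile(A[:,1],[1,5,50]))
"
```

```text
0.05623758662171649
t 9.85 pos [0.5725 0.0434 0.1996] yaw 1.5995 F [-0.08 -0.99 -0.77] z [ 2.3e-03 -5.0e-04 -1.0e+00]
rel cm [-0.04 -0.04 14.11] turn 0.0005
spacer 1176 0.07387978399958106 ((572.1470336914062, 43.382667541503906), 17.92453956604004)
centre line [-0.03235216  0.57393067] 0.5725395253116679
red 394
[ 0.57574322 -0.0768972   0.07325718] [ 0.56537768 -0.07825461  0.07203708] [ 0.58642853 -0.07538265  0.07547656]
anvil ymin [0.09764508 0.09805673 0.10247812]
```

View pics/w9.png

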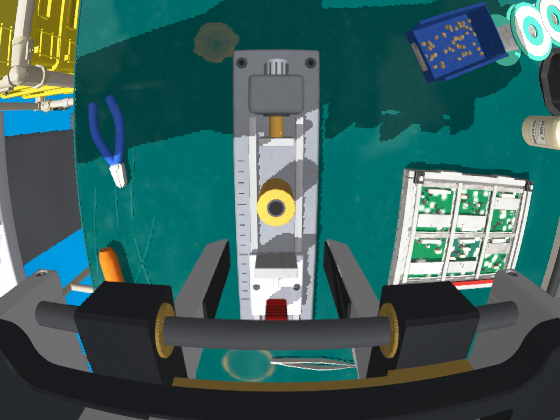

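Emit:
move_arm(
  plan=[
    [0.6, -5, 0, 0, 0],
    [0.8, -10, 0, 0, 0],
    [1, -15, 0, 0, 0],
    [1, -17.2, 0, 0, 0],
    [1, -17.2, 0, 0, 0],
    [1, -17.2, 0, 0, 0],
    [1, -17.2, 0, 0, 0],
    [1, -17.2, 0, 0, 0],
  ],
)

```text
time_s: 10.7
eef_pos: [0.577, -0.1271, 0.1979]
ee_rot: [0.696, 0.718, 0.0, -0.0]
contact_force: [0.2, 0.6, 0.9]
opening: 0.0004
```

```bash
python3 -c "
from fit import *
s,p,d,P=snap('w10');print(s['opening'])
rel([.5768,-.128,.057],1.600,s)
ok=d>0
hsv=cv2.cvtColor(p,cv2.COLOR_BGR2HSV)
red=ok&((hsv[...,0]<8)|(hsv[...,0]>172))&(hsv[...,1]>150)&(abs(P[...,0]-.575)<.03);X=P[red]
print('red',len(X));X=X[X[:,2]>.072];print(X.mean(0),X.min(0),X.max(0))
S=P[ok&(P[...,2]>.027)&(P[...,2]<.035)&(P[...,1]<0)&(abs(P[...,0]-.575)<.04)];print('saddle',cv2.minAreaRect((S[:,:2]*1000).astype(np.float32)))
J=P[ok&(P[...,2]>.061)&(P[...,2]<.068)&(P[...,1]<0)&(abs(P[...,0]-.575)<.04)];print('jaw',J.min(0),J.max(0),cv2.minAreaRect((J[:,:2]*1000).astype(np.float32)))
r=fit(s,p,d,P,-.01,.09);c=(r[:,1]+r[:,2])/2;k=np.polyfit(r[:,0],c,1);print('centre line',k,np.polyval(k,.043),np.polyval(k,-.082),np.ptp(r[:,1:],axis=1).mean())
"
```

```text
0.0003577430206465619
t 10.7 pos [ 0.577  -0.1271  0.1979] yaw 1.6017 F [0.2  0.62 0.85] z [-4.e-04  4.e-04 -1.e+00]
rel cm [-0.1  -0.02 14.09] turn 0.0017
red 446
[ 0.57574005 -0.0831767   0.07550079] [ 0.56463865 -0.0899563   0.07213321] [ 0.58687073 -0.07684933  0.0785787 ]
saddle ((578.2976684570312, -186.2514190673828), (60.28125, 330.5625), 1.3908966779708862)
jaw [ 0.5528955  -0.35176917  0.06101744] [ 0.5960375  -0.0213612   0.06788387] ((580.25927734375, -186.5358428955078), (42.95893859863281, 330.1227111816406), 2.1054840087890625)
centre line [-0.02954542  0.57348313] 0.5722126745669449 0.5759058518794617 0.09116936772178852
```

View pics/w10.png

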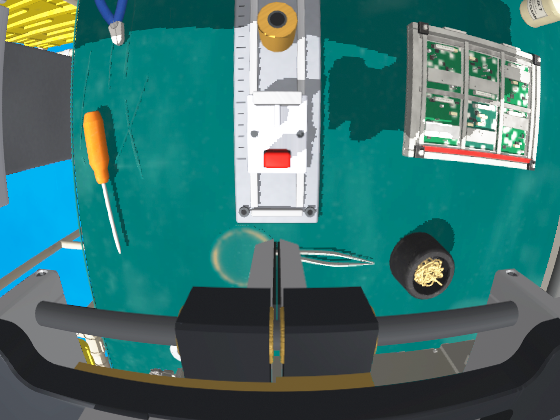

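Emit:
move_arm(
  plan=[
    [1, 0, 0, 5, 0],
    [1, 0, 0, 10, 0],
    [1, 0, 0, 13, 0],
    [1, 0, 0, 14, 0],
    [1, 0, 0, 14, 0],
    [1, 0, 0, 14, 0],
    [1, 0, 0, 14, 0],
  ],
)

```text
time_s: 11.45
eef_pos: [0.5781, -0.1286, 0.06]
ee_rot: [0.697, 0.717, 0.001, 0.001]
contact_force: [-0.2, -0.5, -1.1]
opening: 0.0005
```

```bash
python3 -c "
from fit import *
s,p,d,P=snap('w11')
cv2.imwrite('pics/w11z.png',cv2.resize(p[0:340,150:450],None,fx=1.7,fy=1.7))
rel([.5763,-.100,.057],1.600,s)
"
```

```text
t 11.45 pos [ 0.5781 -0.1286  0.06  ] yaw 1.5998 F [-0.25 -0.48 -1.05] z [ 2.4e-03 -7.0e-04 -1.0e+00]
rel cm [ 2.86 -0.1   0.29] turn -0.0002
```

View pics/w11z.png

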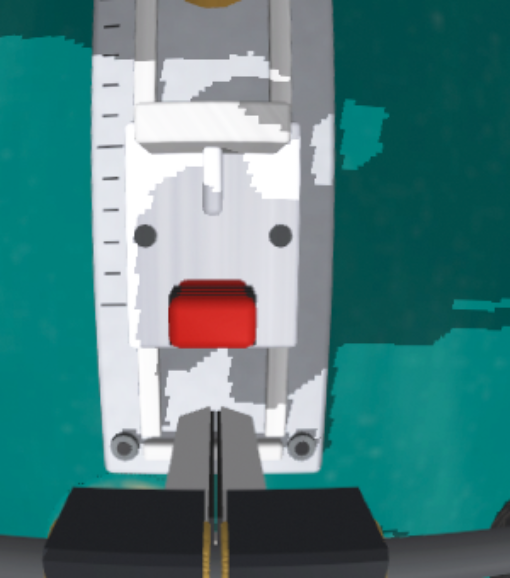

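Emit:
move_arm(
  plan=[
    [1, 0.8, -0.08, 0.2, 0],
    [1, 1.6, -0.08, 0.2, 0],
    [1, 2.2, -0.08, 0.2, 0],
    [1, 2.5, -0.08, 0.2, 0],
    [1, 2.8, -0.08, 0.2, 0],
    [1, 2.8, -0.08, 0.2, 0],
  ],
)

```text
time_s: 12.1
eef_pos: [0.5755, -0.1001, 0.0562]
ee_rot: [0.697, 0.717, 0.0, -0.0]
contact_force: [-0.9, 0.1, -0.2]
opening: 0.0005
```

```bash
python3 -c "
from fit import *
s=readout.sense();rel([.5763,-.100,.057],1.600,s)
"
```

```text
t 12.1 pos [ 0.5755 -0.1001  0.0562] yaw 1.6003 F [-0.86  0.08 -0.23] z [-0.e+00  1.e-04 -1.e+00]
rel cm [ 0.01  0.08 -0.08] turn 0.0003
```

Emit:
move_arm(
  plan=[
    [1, 0.2, 0.04, 0, 0],
    [1, 0.4, 0.04, 0, 0],
    [1, 0.7, 0.04, 0, 0],
    [1, 1.0, 0.04, 0, 0],
    [1, 1.3, 0.04, 0, 0],
    [1, 1.5, 0.04, 0, 0],
    [1, 1.5, 0.04, 0, 0],
  ],
)

```text
time_s: 12.8
eef_pos: [0.5754, -0.0849, 0.0561]
ee_rot: [0.697, 0.717, 0.0, -0.0]
contact_force: [-0.5, -0.7, 0.6]
opening: -0.0
```

```bash
cat > jaw.py <<'E'
from fit import *
def jaw(n):
    s,p,d,P=snap(n)
    cv2.imwrite(f'pics/{n}z.png',cv2.resize(p[0:340,150:450],None,fx=1.7,fy=1.7))
    ok=d>0
    hsv=cv2.cvtColor(p,cv2.COLOR_BGR2HSV)
    red=ok&((hsv[...,0]<8)|(hsv[...,0]>172))&(hsv[...,1]>150)&(abs(P[...,0]-.575)<.03);X=P[red];X=X[X[:,2]>.072]
    print('post top',X.mean(0).round(4),X.min(0).round(4),X.max(0).round(4))
    y0=X[:,1].min()
    J=P[ok&(P[...,2]>.060)&(P[...,2]<.068)&(P[...,1]>y0+.04)&(P[...,1]<y0+.073)&(abs(P[...,0]-.575)<.04)]
    e=[]
    for x in np.arange(.556,.594,.003):
        q=J[abs(J[:,0]-x)<.0015]
        if len(q)>3: e.append((x,q[:,1].max()))
    e=np.array(e)
    if len(e)>3:
        k=np.polyfit(e[:,0],e[:,1],1);print('jaw face slope',k[0].round(4),'y mid',np.polyval(k,.5735).round(4))
    Q=P[ok&(P[...,2]>.069)&(P[...,2]<.08)&(P[...,1]>y0+.06)&(P[...,1]<.1)&(abs(P[...,0]-.572)<.03)]
    if len(Q)>50: print('spacer',len(Q),Q[:,2].mean(),cv2.minEnclosingCircle((Q[:,:2]*1000).astype(np.float32)))
    return s
E
python3 -c "
from jaw import *
s=jaw('w12');rel([.5755,-.0,.057],1.600,s)"
```

```text
post top [ 0.5756 -0.0673  0.0753] [ 0.5639 -0.0749  0.072 ] [ 0.5872 -0.061   0.0779]
jaw face slope 0.0297 y mid -0.0068
spacer 3211 0.0738334458542731 ((572.0439453125, 42.76095962524414), 17.909809112548828)
t 12.8 pos [ 0.5754 -0.0849  0.0561] yaw 1.6003 F [-0.49 -0.67  0.58] z [-1.e-04  4.e-04 -1.e+00]
rel cm [ 8.48  0.26 -0.09] turn 0.0003
```

View pics/w12z.png

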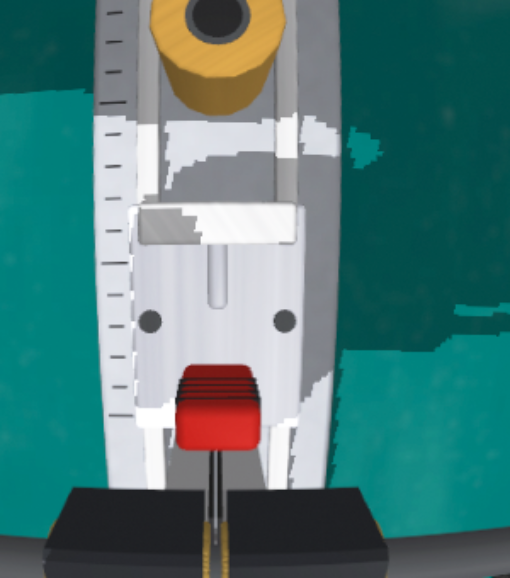

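Emit:
move_arm(
  plan=[
    [1, 0.3, 0, 0, 0],
    [1, 0.8, 0, 0, 0],
    [1, 1.3, 0, 0, 0],
    [1, 1.7, 0, 0, 0],
    [1, 2.1, 0, 0, 0],
    [1, 2.4, 0, 0, 0],
    [1, 2.7, 0, 0, 0],
    [1, 2.8, 0, 0, 0],
  ],
)

```text
time_s: 13.65
eef_pos: [0.5746, -0.0571, 0.0561]
ee_rot: [0.697, 0.717, 0.0, -0.0]
contact_force: [0.1, -4.3, 1.2]
opening: 0.0009
```

```bash
python3 -c "
from jaw import *
s=jaw('w13');rel([.5740,-.017,.057],1.600,s)"
```

```text
post top [ 0.5748 -0.0395  0.0754] [ 0.563  -0.0474  0.072 ] [ 0.5864 -0.0333  0.0779]
jaw face slope 0.0225 y mid 0.0214
spacer 4932 0.07391772895758247 ((572.127197265625, 43.321815490722656), 18.070070266723633)
t 13.65 pos [ 0.5746 -0.0571  0.0561] yaw 1.6001 F [ 0.14 -4.33  1.22] z [-1.e-04  2.e-04 -1.e+00]
rel cm [ 4.01  0.06 -0.09] turn 0.0001
```

View pics/w13z.png

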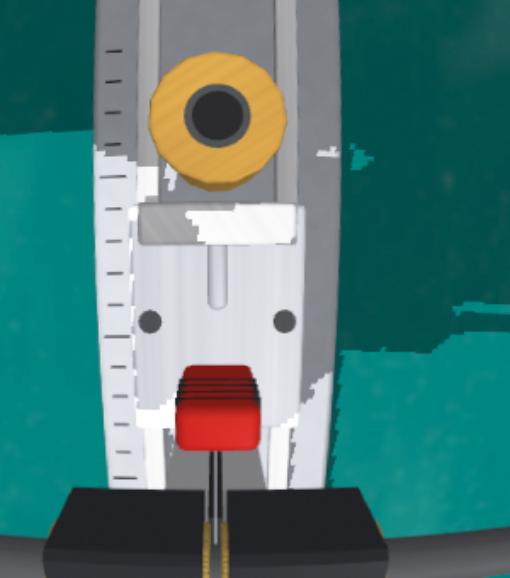

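Emit:
move_arm(
  plan=[
    [1, 0.1, 0, 0, 0],
    [1, 0.2, 0, 0, 0],
    [1, 0.3, 0, 0, 0],
    [1, 0.4, 0, 0, 0],
    [1, 0.5, 0, 0, 0],
    [1, 0.6, 0, 0, 0],
    [1, 0.75, 0, 0, 0],
    [1, 0.9, 0, 0, 0],
  ],
)

```text
time_s: 14.5
eef_pos: [0.5743, -0.0487, 0.0561]
ee_rot: [0.697, 0.717, -0.0, 0.0]
contact_force: [0.3, -6.7, 2.5]
opening: 0.0002
```

Emit:
move_arm(
  plan=[
    [1, 0.2, 0, 0, 0],
    [1, 0.4, 0, 0, 0],
    [1, 0.6, 0, 0, 0],
    [1, 0.8, 0, 0, 0],
    [1, 1.0, 0, 0, 0],
    [1, 1.2, 0, 0, 0],
    [1, 1.4, 0, 0, 0],
    [1, 1.5, 0, 0, 0],
  ],
)

```text
time_s: 15.3
eef_pos: [0.5739, -0.0336, 0.0561]
ee_rot: [0.697, 0.717, -0.0, 0.0]
contact_force: [-0.0, -5.8, 1.9]
opening: 0.0007
```

```bash
python3 -c "
from jaw import *
s=jaw('w14');rel([.5740,-.017,.057],1.600,s)"
```

```text
post top [ 0.5742 -0.0161  0.0754] [ 0.5623 -0.0239  0.072 ] [ 0.5857 -0.0098  0.0776]
jaw face slope 0.0252 y mid 0.0451
spacer 4972 0.07395374164697822 ((571.6148071289062, 62.36163330078125), 17.975296020507812)
t 15.3 pos [ 0.5739 -0.0336  0.0561] yaw 1.5998 F [-0.05 -5.82  1.86] z [-1.e-04 -2.e-04 -1.e+00]
rel cm [ 1.66  0.06 -0.09] turn -0.0002
```

View pics/w14.png

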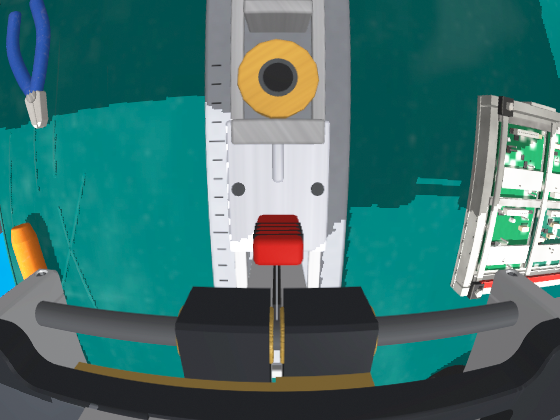

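Emit:
move_arm(
  plan=[
    [1, 0.2, 0, 0, 0],
    [1, 0.4, 0, 0, 0],
    [1, 0.6, 0, 0, 0],
    [1, 0.8, 0, 0, 0],
    [1, 0.95, 0, 0, 0],
    [1, 1.05, 0, 0, 0],
    [1, 1.15, 0, 0, 0],
    [1, 1.2, 0, 0, 0],
  ],
)

```text
time_s: 16.15
eef_pos: [0.5735, -0.0217, 0.0561]
ee_rot: [0.697, 0.717, -0.0, 0.0]
contact_force: [-0.8, -6.1, 1.3]
opening: 0.0006
```

```bash
python3 -c "
from jaw import *
s=jaw('w15');rel([.5740,-.017,.057],1.600,s)
P=wcloud(np.load('w15.npy'),s);m=(P[...,2]>.05)&(P[...,2]<.062)&(P[...,1]>.09)&(P[...,1]<.13)&(abs(P[...,0]-.571)<.02);print('anvil',np.percentile(P[m][:,1],[1,5,20]))
p=cv2.imread('pics/w15.png');cv2.imwrite('pics/w15z.png',cv2.resize(p[0:200,180:380],None,fx=2.5,fy=2.5))"
```

```text
post top [ 0.5738 -0.0042  0.0753] [ 0.562  -0.0117  0.072 ] [0.5854 0.002  0.0775]
jaw face slope 0.008 y mid 0.0571
spacer 4971 0.07393181952992028 ((571.3490600585938, 74.34644317626953), 18.060869216918945)
t 16.15 pos [ 0.5735 -0.0217  0.0561] yaw 1.5996 F [-0.82 -6.12  1.29] z [-2.e-04 -3.e-04 -1.e+00]
rel cm [ 0.47  0.06 -0.09] turn -0.0004
anvil [0.09754702 0.09778399 0.09837728]
```

View pics/w15z.png

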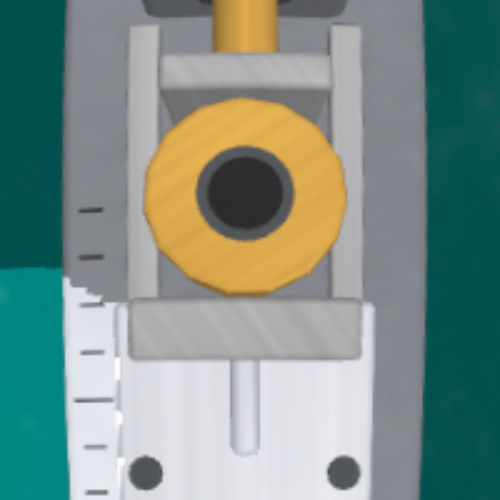

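Emit:
move_arm(
  plan=[
    [1, 0.05, 0, 0, 0],
    [1, 0.1, 0, 0, 0],
    [1, 0.15, 0, 0, 0],
    [1, 0.2, 0, 0, 0],
    [1, 0.25, 0, 0, 0],
    [1, 0.3, 0, 0, 0],
    [1, 0.35, 0, 0, 0],
    [1, 0.35, 0, 0, 0],
  ],
)

```text
time_s: 17.0
eef_pos: [0.5734, -0.0181, 0.0561]
ee_rot: [0.697, 0.717, -0.0, -0.0]
contact_force: [-0.4, -5.2, 1.2]
opening: 0.0006
```

Emit:
move_arm(
  plan=[
    [1, 0.03, 0, 0, 0],
    [1, 0.05, 0, 0, 0],
    [1, 0.05, 0, 0, 0],
  ],
)

```text
time_s: 17.3
eef_pos: [0.5734, -0.0177, 0.0561]
ee_rot: [0.697, 0.717, -0.0, 0.0]
contact_force: [-1.5, -4.8, 2.2]
opening: 0.0005
```

Emit:
move_arm(
  plan=[
    [1, 0.02, 0, 0, 0],
    [1, 0.04, 0, 0, 0],
    [1, 0.04, 0, 0, 0],
  ],
)

```text
time_s: 17.6
eef_pos: [0.5734, -0.0173, 0.0561]
ee_rot: [0.697, 0.717, -0.0, 0.0]
contact_force: [-0.8, -5.5, 1.3]
opening: 0.0006
```

Emit:
move_arm(
  plan=[
    [1, 0.02, 0, 0, 0],
    [1, 0.04, 0, 0, 0],
    [1, 0.04, 0, 0, 0],
  ],
)

```text
time_s: 17.9
eef_pos: [0.5734, -0.0169, 0.0561]
ee_rot: [0.697, 0.717, -0.0, 0.0]
contact_force: [-0.3, -5.4, 2.2]
opening: 0.0004
```

```bash
python3 -c "
from jaw import *
s=jaw('w16');rel([.5740,-.017,.057],1.600,s)
P=wcloud(np.load('w16.npy'),s);m=(P[...,2]>.05)&(P[...,2]<.062)&(P[...,1]>.09)&(P[...,1]<.13)&(abs(P[...,0]-.571)<.02);print('anvil',np.percentile(P[m][:,1],[1,5,20]))
p=cv2.imread('pics/w16.png');cv2.imwrite('pics/w16z.png',cv2.resize(p[0:200,180:380],None,fx=2.5,fy=2.5))"
```

```text
post top [0.5736 0.0006 0.0754] [ 0.5619 -0.008   0.072 ] [0.5853 0.0068 0.0774]
jaw face slope 0.0084 y mid 0.0619
spacer 4978 0.07394903648447403 ((571.1615600585938, 79.03958129882812), 18.023651123046875)
t 17.9 pos [ 0.5734 -0.0169  0.0561] yaw 1.5996 F [-0.27 -5.41  2.21] z [-2.e-04 -3.e-04 -1.e+00]
rel cm [-0.01  0.06 -0.09] turn -0.0004
anvil [0.09755848 0.09815515 0.09964582]
```

View pics/w16z.png

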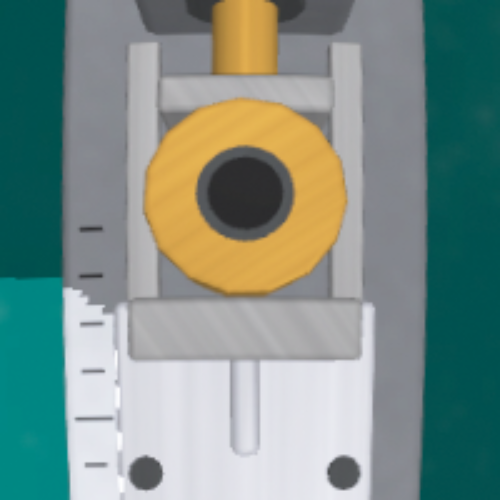

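Emit:
move_arm(
  plan=[
    [1, 0.02, 0, 0, 0],
    [1, 0.03, 0, 0, 0],
    [1, 0.03, 0, 0, 0],
  ],
)

```text
time_s: 18.25
eef_pos: [0.5734, -0.0166, 0.0561]
ee_rot: [0.697, 0.717, -0.0, 0.0]
contact_force: [0.1, -6.1, 1.3]
opening: 0.0007
```

Emit:
move_arm(
  plan=[
    [1, 0.02, 0, 0, 0],
    [1, 0.03, 0, 0, 0],
    [1, 0.03, 0, 0, 0],
  ],
)

```text
time_s: 18.55
eef_pos: [0.5734, -0.0163, 0.0561]
ee_rot: [0.697, 0.717, -0.0, 0.0]
contact_force: [-0.8, -5.7, 2.2]
opening: 0.0003
```

Emit:
move_arm(
  plan=[
    [1, 0.02, 0, 0, 0],
    [1, 0.03, 0, 0, 0],
    [1, 0.03, 0, 0, 0],
  ],
)

```text
time_s: 18.85
eef_pos: [0.5733, -0.0161, 0.0561]
ee_rot: [0.697, 0.717, -0.0, 0.0]
contact_force: [-0.7, -5.4, 2.3]
opening: 0.0008
```

Emit:
move_arm(
  plan=[
    [1, 0.02, 0, 0, 0],
    [1, 0.03, 0, 0, 0],
    [1, 0.03, 0, 0, 0],
  ],
)

```text
time_s: 19.15
eef_pos: [0.5733, -0.016, 0.0562]
ee_rot: [0.697, 0.717, -0.0, 0.0]
contact_force: [-0.6, -7.5, 1.9]
opening: 0.0001
```

Emit:
move_arm(
  plan=[
    [1, 0.02, 0, 0, 0],
    [1, 0.03, 0, 0, 0],
    [1, 0.03, 0, 0, 0],
  ],
)

```text
time_s: 19.45
eef_pos: [0.5733, -0.016, 0.0562]
ee_rot: [0.697, 0.717, -0.0, 0.0]
contact_force: [-1.2, -7.6, 1.5]
opening: 0.0002
```

Emit:
move_arm(
  plan=[
    [1, 0, 0, 0, 0],
    [1, 0, 0, 0, 0],
  ],
)

```text
time_s: 19.65
eef_pos: [0.5733, -0.016, 0.0561]
ee_rot: [0.697, 0.717, -0.0, 0.0]
contact_force: [-0.2, -8.2, 1.9]
opening: 0.0005
```

Emit:
move_arm(
  plan=[
    [1, 0.02, 0, 0, 0],
    [1, 0.04, 0, 0, 0],
    [1, 0.04, 0, 0, 0],
    [1, 0.04, 0, 0, 0],
  ],
)

```text
time_s: 20.05
eef_pos: [0.5733, -0.0158, 0.0561]
ee_rot: [0.697, 0.717, -0.001, 0.0]
contact_force: [-1.0, -9.8, 3.3]
opening: 0.0008
```

Emit:
move_arm(
  plan=[
    [1, 0.02, 0, 0, 0],
    [1, 0.03, 0, 0, 0],
    [1, 0.03, 0, 0, 0],
  ],
)

```text
time_s: 20.35
eef_pos: [0.5733, -0.0158, 0.0561]
ee_rot: [0.697, 0.717, -0.001, 0.0]
contact_force: [-1.1, -10.2, 3.6]
opening: 0.0004
```

Emit:
move_arm(
  plan=[
    [1, 0.02, 0, 0, 0],
    [1, 0.03, 0, 0, 0],
    [1, 0.03, 0, 0, 0],
  ],
)

```text
time_s: 20.65
eef_pos: [0.5733, -0.0156, 0.0562]
ee_rot: [0.697, 0.717, -0.001, 0.0]
contact_force: [-1.4, -11.5, 4.0]
opening: 0.0002
```

Emit:
move_arm(
  plan=[
    [1, 0.02, 0, 0, 0],
    [1, 0.04, 0, 0, 0],
    [1, 0.05, 0, 0, 0],
    [1, 0.05, 0, 0, 0],
  ],
)

```text
time_s: 21.05
eef_pos: [0.5733, -0.0154, 0.0562]
ee_rot: [0.697, 0.717, -0.001, 0.001]
contact_force: [-1.9, -12.6, 4.2]
opening: 0.0005
```

```bash
python3 -c "
from jaw import *
s=jaw('w17');rel([.5740,-.017,.057],1.600,s)
p=cv2.imread('pics/w17.png');cv2.imwrite('pics/w17z.png',cv2.resize(p[0:300,180:380],None,fx=2,fy=2))"
```

```text
post top [0.5735 0.0021 0.0753] [ 0.5618 -0.0055  0.072 ] [0.5852 0.0082 0.0777]
jaw face slope 0.0122 y mid 0.063
spacer 4972 0.07392507955173201 ((571.2252807617188, 80.4697494506836), 18.01100730895996)
t 21.05 pos [ 0.5733 -0.0154  0.0562] yaw 1.5985 F [ -1.92 -12.59   4.15] z [-4.0e-04 -1.9e-03 -1.0e+00]
rel cm [-0.16  0.07 -0.08] turn -0.0015
```

View pics/w17z.png

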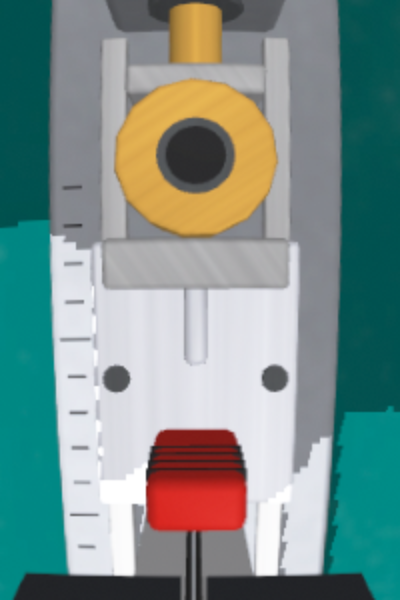

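Emit:
move_arm(
  plan=[
    [1, 0.02, 0, 0, 0],
    [1, 0.04, 0, 0, 0],
    [1, 0.04, 0, 0, 0],
    [1, 0.04, 0, 0, 0],
  ],
)

```text
time_s: 21.5
eef_pos: [0.5733, -0.0152, 0.0562]
ee_rot: [0.697, 0.717, -0.001, 0.001]
contact_force: [-1.4, -13.7, 4.8]
opening: 0.0005
```

Emit:
move_arm(
  plan=[
    [1, 0, 0, 0, 0],
    [1, 0, 0, 0, 0],
    [1, 0, 0, 0, 0],
  ],
)

```text
time_s: 21.8
eef_pos: [0.5733, -0.0152, 0.0562]
ee_rot: [0.697, 0.717, -0.001, 0.001]
contact_force: [-1.6, -13.1, 5.4]
opening: 0.0004
```

Emit:
move_arm(
  plan=[
    [1, 0.02, 0, 0, 0],
    [1, 0.03, 0, 0, 0],
    [1, 0.03, 0, 0, 0],
    [1, 0.03, 0, 0, 0],
    [1, 0.03, 0, 0, 0],
  ],
)

```text
time_s: 22.3
eef_pos: [0.5733, -0.0151, 0.0562]
ee_rot: [0.697, 0.717, -0.001, 0.001]
contact_force: [-1.4, -14.7, 4.2]
opening: 0.0005
```

Emit:
move_arm(
  plan=[
    [1, -0.05, 0, 0, 0],
    [1, -0.1, 0, 0, 0],
    [1, -0.15, 0, 0, 0],
    [1, -0.2, 0, 0, 0],
    [1, -0.3, 0, 0, 0],
    [1, -0.5, 0, 0, 0],
    [1, -1.0, 0, 0, 0],
    [1, -2.0, 0, 0, 0],
  ],
)

```text
time_s: 23.1
eef_pos: [0.574, -0.0326, 0.0562]
ee_rot: [0.696, 0.718, 0.0, -0.0]
contact_force: [-0.0, -0.0, 0.2]
opening: 0.0005
```

```bash
python3 -c "
from jaw import *
s=jaw('w18');rel([.5740,-.017,.057],1.600,s)
p=cv2.imread('pics/w18.png');cv2.imwrite('pics/w18z.png',cv2.resize(p[0:300,180:380],None,fx=2,fy=2))"
```

```text
post top [0.5735 0.0014 0.0754] [ 0.5617 -0.006   0.072 ] [0.5855 0.0078 0.0775]
jaw face slope 0.0005 y mid 0.0641
spacer 4783 0.07392457814412268 ((571.2061767578125, 80.18538665771484), 18.09464454650879)
t 23.1 pos [ 0.574  -0.0326  0.0562] yaw 1.601 F [-0.04 -0.01  0.15] z [ 1.e-04  6.e-04 -1.e+00]
rel cm [ 1.56  0.05 -0.08] turn 0.001
```

View pics/w18z.png

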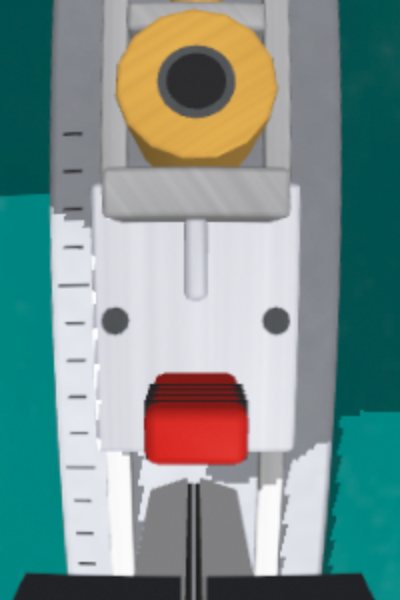

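Emit:
move_arm(
  plan=[
    [1, -1, 0, 0, 0],
    [1, -2, 0, 0, 0],
    [1, -2, 0, -3, 0],
    [1, -2, 0, -8, 0],
    [1, -2, 0, -13, 0],
    [1, -2, 0, -16, 0],
    [1, -2, 0, -16, 0],
    [1, -2, 0, -16, 0],
  ],
)

```text
time_s: 23.95
eef_pos: [0.5745, -0.0538, 0.2163]
ee_rot: [0.697, 0.717, 0.0, 0.0]
contact_force: [-0.4, 0.2, -0.4]
opening: 0.0002
```

```bash
python3 -c "
from jaw import *
s=jaw('w19');rel([.5740,-.017,.057],1.600,s)
P=wcloud(np.load('w19.npy'),s)
r=fit(s,None,np.load('w19.npy'),P,.11,.17);print('centre', np.polyfit(r[:,0],(r[:,1]+r[:,2])/2,1))
"
```

```text
post top [0.5733 0.0009 0.0754] [ 0.5623 -0.0061  0.0721] [0.5847 0.0075 0.0774]
jaw face slope -0.0213 y mid 0.0638
spacer 1116 0.07387827789515183 ((571.0073852539062, 79.83232116699219), 18.082462310791016)
t 23.95 pos [ 0.5745 -0.0538  0.2163] yaw 1.599 F [-0.37  0.21 -0.37] z [ 7.e-04 -5.e-04 -1.e+00]
rel cm [ 3.69  0.04 15.92] turn -0.001
centre [0.21848951 0.54165848]
```

View pics/w19z.png

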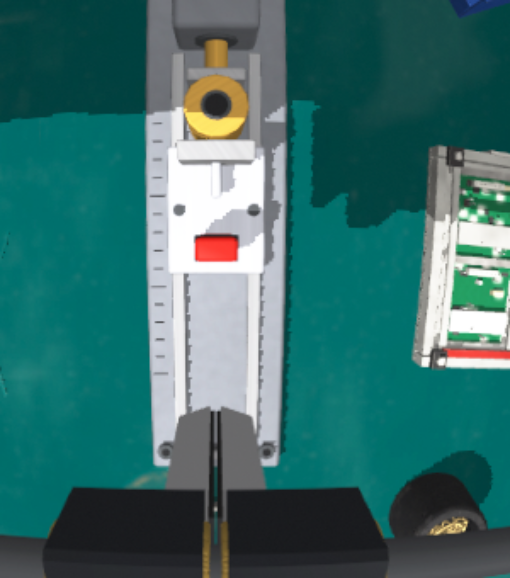

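```bash
python3 -c "
from jaw import *
s=pickle.load(open('w19.pkl','rb'));d=np.load('w19.npy');P=wcloud(d,s)
S=P[(d>0)&(P[...,2]>.027)&(P[...,2]<.035)&(P[...,1]>-.03)&(P[...,1]<.05)&(abs(P[...,0]-.574)<.036)];print('saddle',cv2.minAreaRect((S[:,:2]*1000).astype(np.float32)))
L=[];ys=np.arange(-.012,.045,.004)
for y in ys:
    q=S[abs(S[:,1]-y)<.003]; L.append((q[:,0].min(),q[:,0].max()))
L=np.array(L);print(np.polyfit(ys,L[:,0],1),np.polyfit(ys,L[:,1],1))
"
```

```text
saddle ((572.8245239257812, 16.958433151245117), (60.557865142822266, 66.83264923095703), 1.9461878538131714)
[-0.01933922  0.54372758] [-0.02431202  0.60287766]
```

```bash
python3 -c "
from h import *
print(order.hand_in())"
```

```text
the job is handed in; nothing more can be done
None
```

The brass spacer is standing upright between the guideways and held against the sprung anvil. The jaw is in its final position and the job is handed in; no verdict came back. It took about 24 s of the 72 s allowed.

**What I did:** I picked up the brass spacer farthest to the robot's right and set it down on the bed at about gauge y = +20 mm. After letting go, I pushed the red post's rear face with closed fingers, straight along the gauge, in small steps. I held it pressed for about a second, then backed the fingers off and lifted clear.

**Measuring force:** The tool read about 14 N at the end of the push. Taking off 4–5 N of friction, that leaves roughly 9–10 N on the spacer. The anvil's movement of about 0.9 mm gives about 8.5 N instead. I could not read this force directly.

**Last checks:**
- **Position:** the spacer's top is at z = 74 mm, as it should be standing on the bed, and it sits within about 0.5 mm of the bed's centre line.
- **Jaw hold:** the jaw backed off about 0.7 mm when released. The spacer came back less (about 0.3–0.6 mm, near the camera's accuracy), but the picture shows jaw, spacer and anvil still in contact. Force after release was not measured.
- **Squareness:** the saddle's outline fits at 1.9° and the gauge at about 1.7°, so the jaw is square to within about 0.01 rad.
- **Checks that disagreed:** my other squareness estimate, from the jaw plate's edge, gave scattered values (-0.021 to +0.030), probably because the spacer blocks the edge. A refit of the bed's centre line in the last picture also failed. I trusted the outline fit and the pictures instead.
- **Other objects:** the arm never went near the steel spacer or the bystanders, but I did not measure them again at the end.

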